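Lower the egg into the pot with the wire egg lifter

ROBOT

A 6-joint arm with a two-finger parallel gripper is mounted at the origin on a cart in front of the work surface, level with it; the furniture and walls round the work are solid. World frame = base frame: x ahead of the robot, y to its left, z up, the work surface at z = 0. Lengths are in m, angles in rad, forces in N, time in s.
With the tool pointing down it reaches from about 0.3 to 0.875 m from the base axis. Payload 6.4 kg.
Tool frame: the origin (TCP) lies between the finger pads; the fingertips stand ahead of it and the grasp point (between the pads) is the TCP (robot.finger_overhang is the z of the fingertips in the tool frame, in m); z points along the fingers, y is the line along which they close (so a half turn about z gives the same grasp; the last joint's range is limited). The gripper opens to 88 mm and grips with 3 to 60 N. Pads are 18 mm wide; open, the fingers measure 123 mm over their backs; the gripper's body (75 mm by 187 mm) begins 45 mm behind the grasp point.
Start: joints at [1.12, 0.181, 1.607, -0, 1.354, -0.206], TCP at [0.139, 0.558, 0.233] pointing down, gripper open.
Joint ranges: [-2.99, 2.99], [-0.89, 2.07], [0.3, 2.58], [-1.14, 4.28], [0, 2.63], [-3.12, 3.12]. Speed limits (rad/s): [2.57, 2.57, 3.01, 3.14, 3.14, 3.14].

INTERFACE

Orientations are given as a rotation vector (axis times angle).
In Python, from bench import robot gives the robot as it stands. Calls block until the motion is done:
- robot.goto(position, orientation): joint-space move of the TCP to a pose.
- robot.move_straight(position, orientation=None, vel=0.15): straight line of the TCP; orientation=None keeps the orientation; vel is the mean speed in m/s.
- robot.goto_joints(angles): joint-space move.
- robot.move_gripper(opening, squeeze=None): opening from 0.0 (shut) to 1.0 (fully open); squeeze is the grip in N (None keeps the last); returns when the fingers have stopped.
- robot.dwell(seconds).
- robot.inverse_kinematics(position, orientation): joint angles nearest the present ones, or None.
- robot.state(): the state.
- robot.read_camera(name): name is "scene" or "top" or "wrist"; returns a dict with "pixels" (480x640x3 uint8, red, green, blue), "intrinsics" (3x3 intrinsics, pixels), "D" ([k1, k2, p1, p2, k3] as OpenCV has them; the pictures are not rectified), "cam_to_world" (4x4, takes a point from camera to world coordinates). Camera axes: x right, y up, looking along -z (the intrinsics and any distortion apply to the point x, -y, -z); pixel columns grow to the right and rows downward; lengths in m; the calibration is good to about 2 mm. A picture is of the moment at which its call begins. There is no depth.
A pose or a line that the arm cannot do raises robot.IKError and nothing moves.
- robot.finish_job(): hands the job in; it is judged then, once.
Trained networks look in a picture, given as the dict that the camera call returned (one of the last four; its "shot" number tells which), for a name from the list of things; names that differ only in an ending like _2 or _b are one class to them, and where a whole thing is asked for, a point or a joint stands for the part that bears it (a point fixed in the world has none). Each returns a list of dicts, best first, with "conf" (0 to 1); they miss things now and then, are a little off and sometimes report something else, mostly with a low value. They report only what shows in the picture. A call takes as long as a camera call. They do not tell look-alikes from the thing itself.
- robot.look_for(picture, name): "centre" ([column, row] in pixels, amid what is visible of it).
- robot.regions_of(picture, name): "region" (480x640 bool, what is visible of it) and "centre" ([column, row] in pixels, amid what is visible of it).
- robot.place_of(picture, name): "centre" ([column, row] in pixels: a listed point, or the origin of a listed thing).
The state is a dict: "t": time; "qpos": joint angles; "joint_velocities": joint speeds; "joint_torque": joint torques, N m; "position": TCP position; "eef_rot": TCP orientation; "force": force on the tool from outside, world axes, zero at the start; "wrist_torque": the same for the moment, N m; "grip_width": opening from 0.0 (shut) to 1.0 (fully open); "grasp_force": force on a finger pad.
Only numpy, scipy, OpenCV 4.12 (cv2) and the standard library are available. Lean on these libraries where they do the work, as an engineer would, in place of code of your own. Each camera call takes 0.05 s, during which the arm holds its last target. There are 200 camera calls.

TASK

An egg sits in the wire egg lifter that hangs in the fork of its drip stand. Without touching the egg with the fingers, use the lifter to lower the egg gently to the bottom of the deep pot, leave it lying there, and hang the empty lifter back upright in the fork of the stand. Do not drop or knock the egg, and leave the pot and the things round about where they are.

Things in the scene. Friction and masses are not known exactly. Their poses are not given: they have to be found in the camera images.
- egg: hen's egg, 57 mm long, 44 mm thick, about 60 g, lying in the loop of the lifter. Origin: on its long axis at its thickest section (30 mm from the pointed end, 26 mm from the blunt one); its x axis is the long axis, towards the pointed end.
- lifter: wire egg lifter, 229 mm tall, 110 g: a loop at the bottom, a shank, a collar and a black grip. Origin: level with the underside of the loop, straight below the grip; z up, x to the loop's open front. At the rear of the loop (x = -36 mm) a 6 mm shank rises to 88 mm, then cranks forward to the axis x = 0 at 124 mm and runs straight up through the collar into the grip.
- lifter_loop (a point): centre of the loop, at the lifter's origin. The loop is flat 4.4 mm wire, closed at the rear (x = -38 mm), open at the front (tips at x = +32 mm) like a two-pronged fork, gap 34 mm. The egg lies along x, its lowest point 4 to 5 mm below the wire: with the wire 1 or 2 mm above a floor the egg stands free, and the lifter can be drawn 65 mm back (-x) from under it. Kept level, the egg lies firm.
- lifter_grip (a point): the point to grip, 195 mm above the lifter's origin: on the axis of the upright black plastic grip, 14 mm thick (lifter's x), 24 mm wide (lifter's y), which reaches from 46 mm below to 34 mm above this point. Axes as the lifter's. Hold it firmly (30 to 50 N): it is long, and side forces on the loop can turn it between the fingers.
- lifter_collar (a point): centre of the underside of the lifter's collar, a flat steel disc 26 mm in diameter and 4 mm thick just below the grip, 145 mm above the lifter's origin: this face rests on the stand's fork. Axes as the lifter's.
- stand: drip stand, fixed: round white dish, 124 mm across, 13 mm high, with a thin steel post 50 mm behind its middle (+x) that carries a level U-shaped wire fork, open towards -x (about the robot's side). The lifter's shank hangs in the fork, its loop 30 mm above the worktop. Origin: centre of the underside, z up.
- stand_seat (a point): top of the stand's fork, midway between its wires, 175 mm above the worktop: where the collar's centre belongs. Axes as the stand's. Wires 6 mm thick, gap 13 mm, bend 6 mm behind this point; their front ends, 17 to 27 mm along -x, turn up 8 mm and flare: raise the collar 12 mm to slide the lifter out along -x or in; 80 mm out, egg and loop can rise past the fork. The rest is lower.
- pot: deep open steel pot, loose, about 1 kg: outer diameter 180 mm, inner 174 mm, rim 107 mm above its underside, flat inner floor 6 mm above its underside; two loop handles on its +x and -x sides, reaching 121 mm from the axis, 85 mm up. Origin: centre of its underside, z up.
- mug: bystander: blue stoneware mug, 96 mm high, at the right front of the worktop. Origin: centre of the extent of its underside.
- jar: bystander: glass jar with a black lid, 63 mm in diameter, 94 mm high, at the right rear of the worktop. Origin: centre of its underside.
Mind the look-alikes: they are no part of the job. Leave any yellow look-alike of the lifter alone.

How it is judged:
On the way, in this order (a step that is already met when the one before it is completed fails the run):
1. the lifter is out of the stand with the egg lying in it (horizontal distance between lifter_collar and stand_seat above 0.04 m and distance between egg and lifter below 0.035 m and height (world z) of egg above 0.04 m), for 0.2 s.
2. the egg lies at rest on the pot's floor, clear of the lifter (horizontal distance between egg and pot below 0.075 m and z of egg in the frame of pot below 0.045 m and linear speed of egg below 0.05 m/s and horizontal distance between egg and lifter above 0.045 m and contact force between egg and lifter below 0.05 N), for 0.2 s.
At the end, for the whole second after the job is handed in: the egg lies still on the floor of the upright pot (its origin within 75 mm of the pot's axis and less than 45 mm above the pot's underside), and the released lifter hangs still and upright (within 0.15 rad) in the fork, its collar within 9 mm sideways and 4 mm in height of the seat (horizontal distance between egg and pot below 0.075 m and z of egg in the frame of pot below 0.045 m and linear speed of each of egg, lifter below 0.03 m/s and angle between pot's own z axis and vertical below 0.05 rad and horizontal distance between lifter_collar and stand_seat below 0.009 m and z of lifter_collar in the frame of stand_seat between -0.004 and 0.004 m and angle between lifter's own z axis and vertical below 0.15 rad); the robot touches nothing.
It fails at once if the fingers touch the egg (contact force between the fingers and egg above 0.3 N).
It fails at once if the egg is dropped or knocked (more than 14 N on it, as by a fall of about 15 mm) (contact force between egg and anything else above 14 N).
It fails at once if the pot is pushed more than 25 mm away (distance of pot from where it was at the start of the episode above 0.025 m).
It fails at once if the jar is moved more than 20 mm (distance of jar from where it was at the start of the episode above 0.02 m).
It fails at once if the mug is moved more than 20 mm (distance of mug from where it was at the start of the episode above 0.02 m).
It also fails if it takes over 67 s, if anything falls off the work surface, if the arm or the gripper's body presses on something with over 40 N, if the wrist force passes 120 N, or if a joint passes its speed limit or range.

## Working session

There is one attempt and no reset: what is moved stays moved. The work goes in short steps, each a Python script; the robot and the scene stay as the last script left them, time stands still between calls to the robot, and variables do not carry over. Pictures are saved under pics/ and viewed, at most 10 in all, crops included, and the job is handed in when it is done.

```bash
ls; mkdir -p pics; cat > h.py <<'E'
import numpy as np, cv2
from bench import robot
from scipy.spatial.transform import Rotation as R
def ray(p,uv):
    K=np.array(p["intrinsics"]);D=np.array(p["D"],float);T=np.array(p["cam_to_world"])
    n=cv2.undistortPoints(np.array([[uv]],float),K,D)[0,0]
    d=T[:3,:3]@np.array([n[0],-n[1],-1.]);return T[:3,3],d/np.linalg.norm(d)
def onz(p,uv,z):
    o,d=ray(p,uv);return o+d*(z-o[2])/d[2]
def tri(rays):
    A=np.zeros((3,3));b=np.zeros(3)
    for o,d in rays:
        M=np.eye(3)-np.outer(d,d);A+=M;b+=M@o
    x=np.linalg.solve(A,b);return x,[np.linalg.norm((np.eye(3)-np.outer(d,d))@(x-o)) for o,d in rays]
def proj(p,x):
    K=np.array(p["intrinsics"]);D=np.array(p["D"],float);T=np.array(p["cam_to_world"])
    c=T[:3,:3].T@(np.asarray(x,float)-T[:3,3]);c=c*[1,-1,-1]
    return cv2.projectPoints(c.reshape(1,3),np.zeros(3),np.zeros(3),K,D)[0][0,0]
def save(p,n): cv2.imwrite("pics/"+n,cv2.cvtColor(np.array(p["pixels"]),cv2.COLOR_RGB2BGR))
E
python3 - <<'E'
from h import *
np.set_printoptions(precision=3,suppress=True)
P={n:robot.read_camera(n) for n in("scene","top")}
for n,p in P.items():
    save(p,n+"0.png");print(n,np.array(p["cam_to_world"])[:3,3])
    for k in("egg","lifter","lifter_loop","lifter_grip","lifter_collar","stand","stand_seat","pot","mug","jar"):
        print(n,k,[(np.round(r["centre"],1).tolist(),round(r["conf"],2)) for r in robot.place_of(p,k)[:4]])
s=robot.state();print(s["t"],s["eef_rot"],robot.finger_overhang)
E
```

```text
pics
scene [0.445 0.631 0.704]
scene egg [([260.2, 382.8], 0.9), ([263.0, 402.4], 0.3)]
scene lifter [([261.4, 387.7], 0.9), ([393.3, 399.2], 0.73), ([378.0, 260.6], 0.22)]
scene lifter_loop [([392.9, 400.9], 0.86), ([261.4, 391.7], 0.66)]
scene lifter_grip [([254.1, 300.4], 0.64), ([402.7, 312.7], 0.62)]
scene lifter_collar [([256.1, 325.1], 0.91), ([254.7, 323.6], 0.29)]
scene stand [([267.5, 401.1], 0.73)]
scene stand_seat [([252.6, 322.3], 0.77)]
scene pot [([299.8, 303.4], 0.73)]
scene mug [([376.2, 266.7], 0.73)]
scene jar [([255.6, 256.9], 0.62)]
top [ 0.341 -0.139  1.169]
top egg [([236.9, 215.5], 0.81), ([224.4, 200.9], 0.33)]
top lifter [([238.7, 213.9], 0.72), ([229.5, 305.6], 0.7), ([335.0, 235.8], 0.53)]
top lifter_loop [([237.9, 214.6], 0.71), ([231.3, 299.7], 0.54)]
top lifter_grip [([223.8, 202.9], 0.86), ([213.9, 302.7], 0.69)]
top lifter_collar [([220.5, 305.8], 0.94), ([227.8, 205.9], 0.54)]
top stand []
top stand_seat [([225.8, 200.6], 0.84), ([220.6, 198.9], 0.56), ([228.7, 208.6], 0.34)]
top pot [([334.5, 238.3], 0.68)]
top mug [([392.7, 307.9], 0.89)]
top jar [([397.2, 200.5], 0.58)]
1.1 [ 0.384  3.118 -0.   ] 0.019
```

View pics/scene0.png

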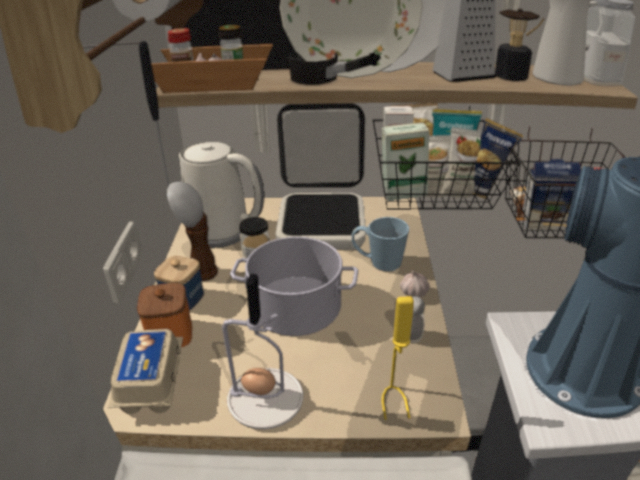

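View pics/top0.png

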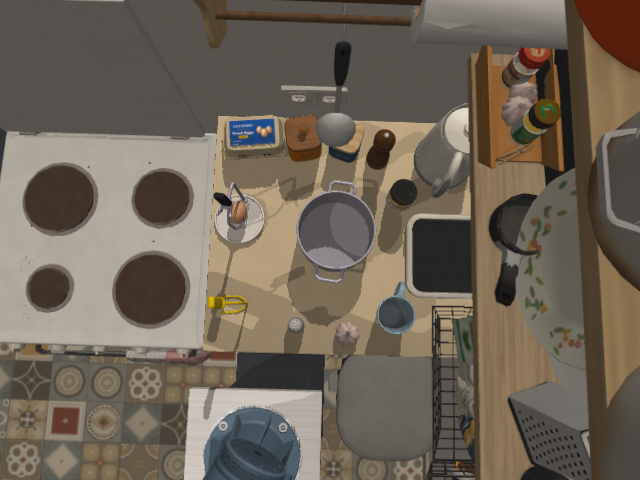

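```bash
python3 - <<'E'
from h import *
np.set_printoptions(precision=4,suppress=True)
# use earlier detections
P={n:robot.read_camera(n) for n in("scene","top")}
s,t=P["scene"],P["top"]
for k,a,b in [("egg",(260.2,382.8),(236.9,215.5)),("loop",(261.4,389.7),(238.2,214.3)),("grip",(254.1,300.4),(223.8,202.9)),("collar",(256.1,325.1),(227.8,205.9)),("seat",(252.6,322.3),(225.8,200.6)),("pot",(299.8,303.4),(334.5,237)),("mug",(376.2,266.7),(392.7,307.9)),("jar",(255.6,256.9),(397.2,200.5)),("decoyloop",(392.9,400.9),(231.3,299.7)),("decoygrip",(402.7,312.7),(213.9,302.7))]:
    x,e=tri([ray(s,a),ray(t,b)]);print(k,x,np.array(e))
print("seat z.175",onz(s,(252.6,322.3),.175),onz(t,(225.8,200.6),.175))
print("stand",onz(s,(267.5,401.1),0),"pot",onz(s,(299.8,303.4),0),onz(t,(334.5,238.3),0))
E
```

```text
egg [0.5678 0.0611 0.044 ] [0.0019 0.0019]
loop [0.5707 0.061  0.0276] [0.0015 0.0015]
grip [0.5601 0.0593 0.2158] [0.0028 0.0028]
collar [0.5629 0.0598 0.1692] [0.0014 0.0014]
seat [0.5696 0.0629 0.1782] [0.0014 0.0014]
pot [ 0.5235 -0.1787  0.0062] [0.0028 0.0028]
mug [ 0.357  -0.3301 -0.0174] [0.002 0.002]
jar [ 0.6268 -0.3358  0.0063] [0.0017 0.0017]
decoyloop [0.3597 0.0693 0.011 ] [0.0035 0.0035]
decoygrip [0.3536 0.0693 0.202 ] [0.0011 0.0011]
seat z.175 [0.5689 0.0597 0.175 ] [0.5717 0.0636 0.175 ]
stand [ 0.5615  0.0622 -0.    ] pot [ 0.5214 -0.1853  0.    ] [ 0.524  -0.1792  0.    ]
```

The scene picture shows three candidates. The black-gripped lifter hangs in the stand with the egg (grip at scene 254,300 and top 222,200). The yellow look-alike is at scene 402,312 and top 216,302. A hanging ladle with a black handle is at top 342,62. I choose the black lifter in the stand. The close crop comes next, along with the ladle's position.

```bash
python3 - <<'E'
from h import *
np.set_printoptions(precision=3,suppress=True)
s,t=robot.read_camera("scene"),robot.read_camera("top")
print("ladle bowl",*tri([ray(s,(186,203)),ray(t,(336,128))]))
print("ladle handle bottom",*tri([ray(s,(155,120)),ray(t,(340,84))]))
print("kettle", *tri([ray(s,(212,150)),ray(t,(462,125))]))
def up(p,c,r,f): 
    a=np.array(p["pixels"])[r[0]:r[1],c[0]:c[1]];return cv2.resize(a,(400,500),interpolation=cv2.INTER_CUBIC)
im=np.hstack([up(s,(205,325),(280,430),5),up(t,(200,280),(165,265),5)])
cv2.imwrite("pics/crop.png",im[...,::-1])
E
```

```text
ladle bowl [ 0.713 -0.168  0.245] [np.float64(0.003482208513305085), np.float64(0.0034822085133051008)]
ladle handle bottom [ 0.736 -0.168  0.398] [np.float64(0.0005402349670814991), np.float64(0.0005402349670815285)]
kettle [ 0.729 -0.436  0.226] [np.float64(0.011001084269991497), np.float64(0.011001084269991558)]
```

View pics/crop.png

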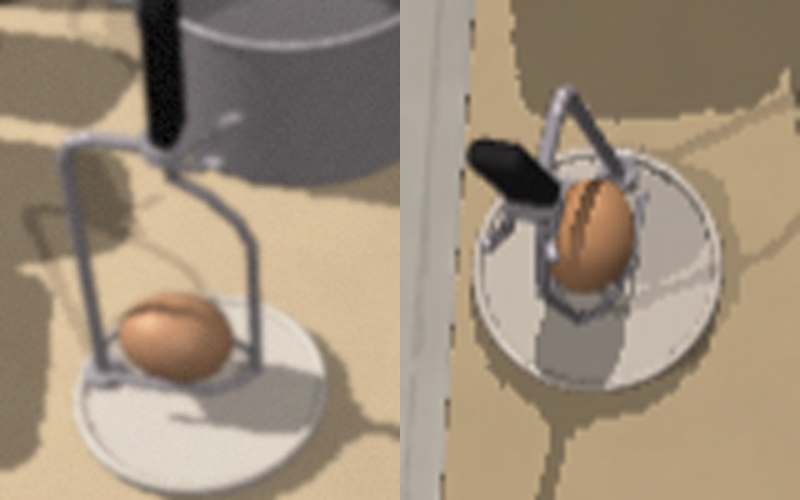

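The crop shows the black-gripped lifter in the fork, the brown egg in its loop, the stand post at scene about (225,323), and the shank on the robot side. That matches the description. Next I measure the yaw and look with the wrist camera.

```bash
python3 - <<'E'
from h import *
np.set_printoptions(precision=3,suppress=True)
s,t=robot.read_camera("scene"),robot.read_camera("top")
for n,a,b in [("posttop",(225.4,323.5),(233.4,183.4)),("postbase",(235,391.6),(244.4,199)),("shankbot",(282,389),(235.5,228.8))]:
    print(n,*tri([ray(s,a),ray(t,b)]))
print("post top z.172",onz(s,(225.4,323.5),.172),onz(t,(233.4,183.4),.172))
print("dish", onz(t,(200+(597-400)/5,165+270/5),.010))
a=0.0
# tool down, tool y along world x(+yaw)
for yaw in(np.pi/2,-np.pi/2,0):
    rot=(R.from_euler('z',yaw)*R.from_rotvec([0,np.pi,0])).as_rotvec()
    for x in([.57,.06,.225],[.48,.06,.4],[.48,-.18,.4],[.555,-.18,.2]): 
        q=robot.inverse_kinematics(x,rot);print(yaw,x,None if q is None else np.array(q))
yaw=-np.pi/2
rot=(R.from_euler('z',np.pi/2)*R.from_rotvec([0,np.pi,0])).as_rotvec()
robot.goto([.42,.06,.42],rot)
w=robot.read_camera("wrist");save(w,"w1.png");print(np.array(w["cam_to_world"]))
for k in("egg","lifter","lifter_loop","lifter_grip","lifter_collar","stand","stand_seat"):
    print(k,[(np.round(r["centre"],1).tolist(),round(r["conf"],2)) for r in robot.place_of(w,k)[:4]])
print(robot.state()["t"])
E
```

```text
posttop [0.612 0.051 0.165] [np.float64(0.0007629428238564576), np.float64(0.0007629428238565928)]
postbase [0.616 0.051 0.009] [np.float64(0.0002916027565877816), np.float64(0.00029160275658758866)]
shankbot [0.535 0.064 0.034] [np.float64(0.00014063127847747847), np.float64(0.00014063127847766788)]
post top z.172 [0.609 0.06  0.172] [0.611 0.05  0.172]
dish [0.564 0.06  0.01 ]
1.5707963267948966 [0.57, 0.06, 0.225] [-0.102  0.183  1.62   0.     1.338  3.039]
1.5707963267948966 [0.48, 0.06, 0.4] [-0.122 -0.118  1.583  0.     1.676  3.02 ]
1.5707963267948966 [0.48, -0.18, 0.4] [-0.591 -0.049  1.52   0.     1.671  2.551]
1.5707963267948966 [0.555, -0.18, 0.2] [-0.517  0.23   1.617  0.     1.295  2.625]
-1.5707963267948966 [0.57, 0.06, 0.225] [-0.102  0.183  1.62  -0.     1.338 -0.102]
-1.5707963267948966 [0.48, 0.06, 0.4] [-0.122 -0.118  1.583 -0.     1.676 -0.122]
-1.5707963267948966 [0.48, -0.18, 0.4] [-0.591 -0.049  1.52  -0.     1.671 -0.591]
-1.5707963267948966 [0.555, -0.18, 0.2] [-0.517  0.23   1.617 -0.     1.295 -0.517]
0 [0.57, 0.06, 0.225] [-0.102  0.183  1.62   0.     1.338 -1.673]
0 [0.48, 0.06, 0.4] [-0.122 -0.118  1.583  0.     1.676 -1.692]
0 [0.48, -0.18, 0.4] [-0.591 -0.049  1.52   0.     1.671 -2.161]
0 [0.555, -0.18, 0.2] [-0.517  0.23   1.617  0.     1.295 -2.088]
[[-1.     0.001  0.002  0.421]
 [-0.002 -0.946 -0.324 -0.024]
 [ 0.001 -0.324  0.946  0.572]
 [ 0.     0.     0.     1.   ]]
egg [([222.7, 183.4], 0.65)]
lifter [([225.7, 176.9], 0.8), ([364.0, 180.7], 0.59)]
lifter_loop [([222.9, 177.5], 0.75), ([362.2, 180.6], 0.65)]
lifter_grip [([183.1, 205.7], 0.86), ([382.0, 206.6], 0.69)]
lifter_collar [([375.4, 195.3], 0.91), ([200.6, 197.5], 0.81)]
stand [([234.0, 176.1], 0.68), ([196.8, 196.0], 0.47)]
stand_seat [([196.1, 198.8], 0.88)]
4.5
```

```bash
python3 - <<'E'
from h import *
np.set_printoptions(precision=4,suppress=True)
rot=(R.from_euler('z',-np.pi/2)*R.from_rotvec([0,np.pi,0])).as_rotvec()
w0=robot.read_camera("wrist")
robot.goto([.47,.02,.42],rot)
w=robot.read_camera("wrist");save(w,"w2.png");print(np.array(w["cam_to_world"])[:3,3])
s,t=robot.read_camera("scene"),robot.read_camera("top")
pix={}
for k in("egg","lifter_loop","lifter_grip","lifter_collar","stand","stand_seat"):
    r=robot.place_of(w,k);pix[k]=[(np.round(q["centre"],1).tolist(),round(q["conf"],2)) for q in r[:3]];print(k,pix[k])
A={"egg":((222.7,183.4),(260.2,382.8),(236.9,215.5)),"lifter_loop":((222.9,177.5),(261.4,391.7),(237.9,214.6)),"lifter_grip":((183.1,205.7),(254.1,300.4),(223.8,202.9)),"lifter_collar":((200.6,197.5),(256.1,325.1),(227.8,205.9)),"stand_seat":((196.1,198.8),(252.6,322.3),(225.8,200.6)),"stand":((234,176.1),(267.5,401.1),None)}
for k,(a,b,c) in A.items():
    rs=[ray(w0,a),ray(s,b)]+([ray(t,c)] if c else [])
    exp=tri(rs)[0]
    if pix[k]:
        u=min((q[0] for q in pix[k]),key=lambda u:np.linalg.norm(proj(w,exp)-u)); rs.append(ray(w,u))
    x,e=tri(rs);print(k,x,np.array(e))
print(robot.state()["t"])
E
```

```text
[0.4706 0.1047 0.5724]
egg [([389.2, 154.9], 0.8)]
lifter_loop [([248.4, 147.6], 0.98)]
lifter_grip [([212.8, 159.3], 0.82), ([414.7, 168.3], 0.64)]
lifter_collar [([226.9, 153.3], 0.96), ([406.9, 163.0], 0.62)]
stand [([380.5, 154.3], 0.96)]
stand_seat [([403.3, 167.5], 0.79)]
egg [0.5697 0.0614 0.0466] [0.0038 0.0013 0.0043 0.0034]
lifter_loop [0.5088 0.071  0.1317] [0.0476 0.0787 0.0499 0.1276]
lifter_grip [0.5633 0.0595 0.2175] [0.0046 0.001  0.0063 0.0027]
lifter_collar [0.565  0.0601 0.17  ] [0.0003 0.0008 0.0036 0.0041]
stand_seat [0.5679 0.06   0.1772] [0.0004 0.0016 0.0044 0.0058]
stand [ 0.5652  0.0581 -0.0028] [0.0026 0.0034 0.0033]
7.7083
```

View pics/w2.png

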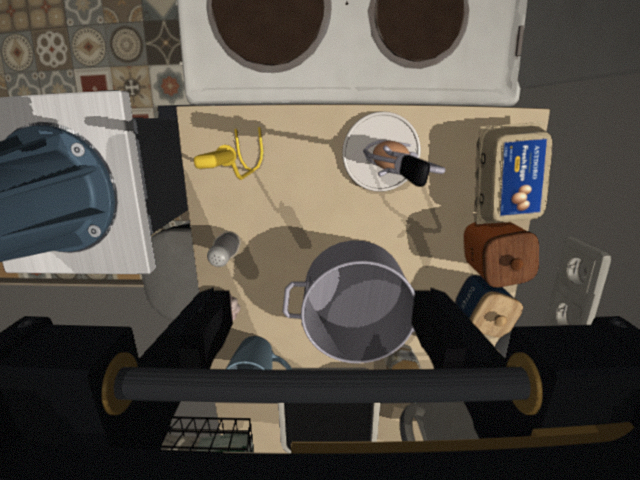

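The wrist view shows the stand, egg and black grip at (380-415,150-170), the decoy at (235,155), and the pot at (358,305). I take one closer, near-vertical look for the yaw.

```bash
python3 - <<'E'
from h import *
np.set_printoptions(precision=4,suppress=True)
rot=(R.from_euler('z',-np.pi/2)*R.from_rotvec([0,np.pi,0])).as_rotvec()
robot.goto([.54,-.06,.36],rot)
w=robot.read_camera("wrist");save(w,"w3.png")
c=proj(w,[.566,.06,.1]);print(c)
for k in("egg","lifter_grip","lifter_collar","lifter_loop","stand","stand_seat"):
    print(k,[(np.round(q["centre"],1).tolist(),round(q["conf"],2)) for q in robot.place_of(w,k)[:3]])
a=np.array(w["pixels"]);x0=int(c[0])-80;y0=max(0,int(c[1])-60);print(x0,y0)
cv2.imwrite("pics/w3c.png",cv2.resize(a[y0:y0+120,x0:x0+160],(800,600),interpolation=cv2.INTER_CUBIC)[...,::-1])
# projected model for yaw candidates
for d in(0,-5,-10):
    M=R.from_euler('z',d,degrees=True).as_matrix();o=np.array([.5655,.06,.0])
    print(d,"grip top",proj(w,o+[0,0,.259]),"post",proj(w,o+M@[.05,0,.17]),proj(w,o+M@[.05,0,.013]),"shank",proj(w,o+M@[-.036,0,.118]),proj(w,o+M@[-.036,0,.032]),"collar",proj(w,o+[0,0,.175]))
E
```

```text
[345.0892  90.0064]
egg [([346.4, 98.5], 0.56)]
lifter_grip [([109.9, 74.7], 0.81), ([350.8, 73.1], 0.64)]
lifter_collar [([134.2, 80.0], 0.78), ([351.3, 84.2], 0.6)]
lifter_loop [([189.5, 92.8], 0.9), ([346.2, 96.0], 0.57)]
stand [([341.8, 99.5], 0.83)]
stand_seat [([348.3, 84.0], 0.57)]
265 30
0 grip top [359.1208  68.6199] post [403.2406  83.6079] [377.4247  96.0639] shank [311.9433  88.4406] [313.8627  94.7421] collar [349.7241  82.4871]
-5 grip top [359.1208  68.6199] post [402.7503  88.5941] [377.1488  99.4402] shank [312.0495  85.3134] [313.9528  92.1961] collar [349.7241  82.4871]
-10 grip top [359.1208  68.6199] post [401.8592  93.5071] [376.598 102.774] shank [312.4134  82.1975] [314.2532  89.6609] collar [349.7241  82.4871]
```

View pics/w3c.png

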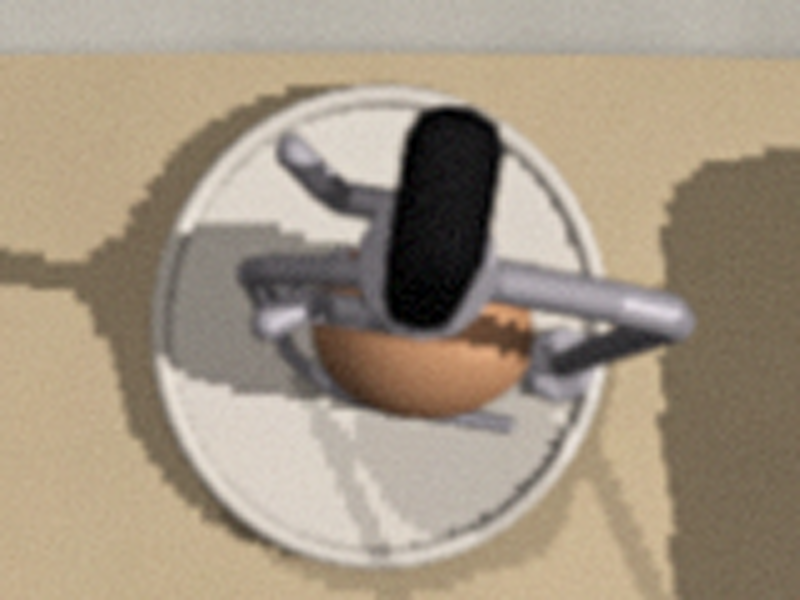

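```bash
cat >> h.py <<'E'
YAW=np.radians(-9); XS=np.array([np.cos(YAW),np.sin(YAW),0]); YS=np.array([-XS[1],XS[0],0])
ROT=(R.from_euler('z',-np.pi/2+YAW)*R.from_rotvec([0,np.pi,0])).as_rotvec()
G=np.array([.565,.060,.227])
def st():
    s=robot.state();print("t",round(s["t"],2),"pos",np.round(s["position"],4),"F",np.round(s["force"],2),"T",np.round(s["wrist_torque"],2),"w",round(s["grip_width"],4),"g",round(float(np.max(s["grasp_force"])),1))
E
python3 - <<'E'
from h import *
robot.move_gripper(0.55)
robot.goto(G+[0,0,.1],ROT)
robot.move_straight(G,vel=.1);st()
robot.move_gripper(0,45);st()
t=robot.read_camera("top");save(t,"t2.png");s=robot.read_camera("scene")
a=np.array(s["pixels"])[240:440,180:380];b=np.array(t["pixels"])[150:250,180:280]
cv2.imwrite("pics/g.png",np.hstack([cv2.resize(a,(400,400)),cv2.resize(b,(400,400))])[...,::-1])
E
```

```text
t 11.07 pos [0.5655 0.0599 0.2278] F [-0.41  0.73  0.35] T [-0.07  0.07  0.03] w 0.5505 g 0.0
t 11.68 pos [0.5649 0.0601 0.2271] F [-1.14  0.49  0.19] T [-0.04  0.29 -0.08] w 0.1524 g 45.0
```

View pics/g.png

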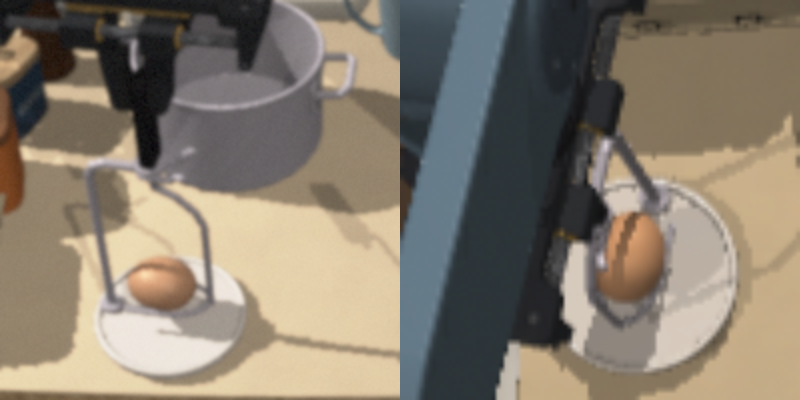

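The picture shows the fingers closed on the black grip (crop 150,130), with the egg seated in the loop. Now lift and draw out.

```bash
python3 - <<'E'
from h import *
p=G.copy()
p=p+[0,0,.013];robot.move_straight(p,vel=.03);st()
p=p-XS*.09;robot.move_straight(p,vel=.06);st()
p=p+[0,0,.115];robot.move_straight(p,vel=.08);st()
s,t,w=[robot.read_camera(n) for n in("scene","top","wrist")]
rs=[]
for q in(s,t,w):
    r=robot.place_of(q,"pot");print([(np.round(x["centre"],1),round(x["conf"],2)) for x in r[:2]])
    if r: print(onz(q,r[0]["centre"],0)); rs.append(ray(q,r[0]["centre"]))
    # rim ellipse from region hull, top only
print(tri(rs))
for q in(s,t):
    for k in("egg","lifter_collar"): print(k,[(np.round(x["centre"],1).tolist(),round(x["conf"],2)) for x in robot.place_of(q,k)[:2]])
a=np.array(s["pixels"])[150:450,180:480];b=np.array(t["pixels"])[130:330,200:400]
cv2.imwrite("pics/out.png",np.hstack([cv2.resize(a,(400,400)),cv2.resize(b,(400,400))])[...,::-1])
E
```

```text
t 12.37 pos [0.565  0.06   0.2401] F [-0.55  0.16 -1.4 ] T [-0.03  0.08  0.  ] w 0.1535 g 45.0
t 14.02 pos [0.4764 0.074  0.24  ] F [ 0.15  0.27 -0.85] T [-0.02  0.06  0.03] w 0.1506 g 45.0
t 15.6 pos [0.4759 0.0741 0.3544] F [-0.18  0.45 -1.94] T [-0.11  0.06 -0.02] w 0.1525 g 45.0
[(array([301.4, 305.2]), 0.7)]
[ 0.51785233 -0.17981492  0.        ]
[(array([334.8, 240.7]), 0.91), (array([394.4, 308.5]), 0.61)]
[ 0.51791736 -0.18005927  0.        ]
[(array([377.8, 328.2]), 0.81)]
[ 0.53239616 -0.1887781   0.        ]
(array([ 0.52252719, -0.18182149,  0.00201953]), [np.float64(0.005450193730921057), np.float64(0.005184539883187107), np.float64(0.010520038727201272)])
egg [([314.0, 328.4], 0.93)]
lifter_collar [([316.4, 259.4], 0.77), ([403.6, 340.4], 0.64)]
egg [([218.6, 241.1], 0.92)]
lifter_collar [([203.0, 235.8], 0.85), ([221.7, 301.8], 0.79)]
```

View pics/out.png

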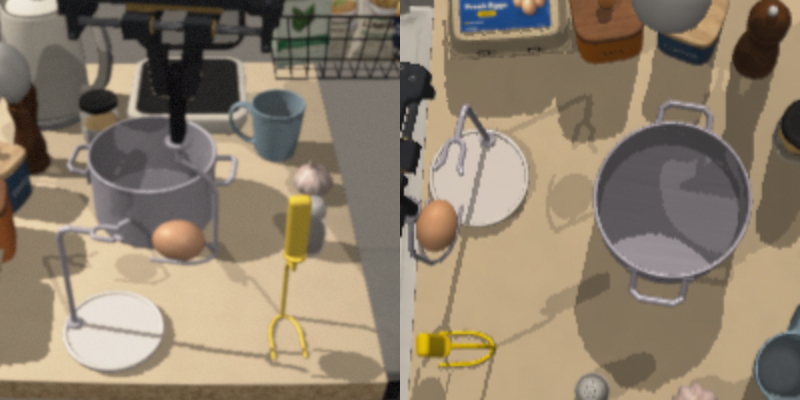

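The pictures show the egg in the lifter, clear of the fork, and the pot empty with its rim centre at top (336,229.5). Next I pin down the pot centre and the ladle margin.

```bash
python3 - <<'E'
from h import *
np.set_printoptions(precision=4,suppress=True)
t=robot.read_camera("top")
L,Rr,U,D=[onz(t,(200+(u-400)/2,130+v/2),.107) for u,v in((595,199),(750,199),(672,121),(672,278))]
print("rim",L,Rr,U,D,(L+Rr)/2,(U+D)/2)
for z in(.22,.25,.28): print("ladle front",z,onz(t,(336,146),z))
r=robot.regions_of(t,"pot")
if r:
    m=r[0]["region"];v,u=np.where(m);print("pot region",r[0]["conf"],u.min(),u.max(),v.min(),v.max())
im=np.array(t["pixels"])
E
```

```text
rim [ 0.525  -0.0903  0.107 ] [ 0.5306 -0.2679  0.107 ] [ 0.6197 -0.1761  0.107 ] [ 0.4371 -0.1806  0.107 ] [ 0.5278 -0.1791  0.107 ] [ 0.5284 -0.1784  0.107 ]
ladle front 0.22 [ 0.6865 -0.1698  0.22  ]
ladle front 0.25 [ 0.6756 -0.1689  0.25  ]
ladle front 0.28 [ 0.6647 -0.1679  0.28  ]
pot region 0.77 296 375 180 283
```

```bash
cat >> h.py <<'E'
YP=np.radians(-85); XP=np.array([np.cos(YP),np.sin(YP),0])
ROTP=(R.from_euler('z',-np.pi/2+YP)*R.from_rotvec([0,np.pi,0])).as_rotvec()
POT=np.array([.525,-.179,0])
E
python3 - <<'E'
from h import *
p=POT+XP*.034+[0,0,.354]
print(robot.inverse_kinematics(p,ROTP))
robot.move_straight(p,ROTP,vel=.1);st()
robot.move_straight(p*[1,1,0]+[0,0,.30],vel=.08)
w,s,t=[robot.read_camera(n) for n in("wrist","scene","top")]
a=np.array(s["pixels"])[200:400,200:400];b=np.array(t["pixels"])[160:300,260:400]
cv2.imwrite("pics/pot.png",np.hstack([cv2.resize(a,(400,400)),cv2.resize(b,(400,400))])[...,::-1])
st()
E
```

```text
[-0.59169585  0.09430166  1.46208776  0.          1.58520323  0.89183401]
t 19.27 pos [ 0.528  -0.2126  0.3541] F [ 0.52  0.21 -2.18] T [-0.05  0.14  0.04] w 0.1504 g 45.0
t 20.24 pos [ 0.5283 -0.2131  0.3008] F [ 0.24 -0.07 -1.21] T [ 0.01  0.14 -0.  ] w 0.1547 g 45.0
```

View pics/pot.png

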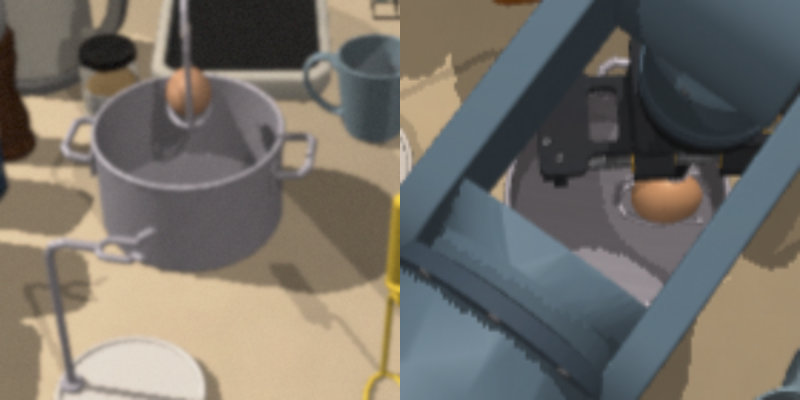

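The egg hangs about 42 mm off the pot axis (top crop 668 against the pot centre at 617) instead of 34. I shift back 8 mm, then lower.

```bash
python3 - <<'E'
from h import *
p=POT+XP*.026
robot.move_straight(p+[0,0,.30],vel=.05)
robot.move_straight(p+[0,0,.214],vel=.06);st()
for z in(.210,.2075,.2055,.2045):
    robot.move_straight(p+[0,0,z],vel=.012);st()
s=robot.read_camera("scene")
for k in("egg",): print([(np.round(x["centre"],1).tolist(),round(x["conf"],2)) for x in robot.place_of(s,k)[:2]])
E
```

```text
t 22.13 pos [ 0.5275 -0.205   0.2145] F [ 1.74  0.24 -0.97] T [-0.03  0.14 -0.03] w 0.1568 g 45.0
t 22.62 pos [ 0.5272 -0.2048  0.2099] F [-0.33  0.84 -1.87] T [-0.02  0.17 -0.04] w 0.1525 g 45.0
t 22.98 pos [ 0.5273 -0.2049  0.2075] F [ 0.29 -0.07 -1.87] T [-0.04  0.11  0.01] w 0.1509 g 45.0
t 23.29 pos [ 0.5272 -0.2049  0.2054] F [0.01 0.19 0.12] T [-0.01  0.16  0.02] w 0.1569 g 45.0
t 23.54 pos [ 0.5272 -0.2049  0.2044] F [ 0.04  0.35 -0.71] T [-0.02  0.2   0.04] w 0.1546 g 45.0
[([298.2, 283.1], 0.72)]
```

```bash
python3 - <<'E'
from h import *
p=POT+XP*.026
def avg(n=15):
    f=[]
    for _ in range(n): robot.dwell(.02);f.append(robot.state()["force"])
    f=np.array(f);return f.mean(0).round(2),(f.std(0)/n**.5).round(2)
print(avg())
robot.move_straight(p+[0,0,.2038],vel=.01);print(avg())
# draw back 70 mm, observing
robot.move_straight(p-XP*.012+[0,0,.2040],vel=.03);print(avg())
robot.move_straight(p-XP*.042+[0,0,.2040],vel=.04);print(avg());st()
s,t=robot.read_camera("scene"),robot.read_camera("top")
a=np.array(s["pixels"])[220:340,230:370];b=np.array(t["pixels"])[170:290,270:410]
cv2.imwrite("pics/rel.png",np.vstack([cv2.resize(a,(700,300)),cv2.resize(b,(700,300))])[...,::-1])
cv2.imwrite("pics/rel.png",np.hstack([cv2.resize(a,(400,343)),cv2.resize(b,(400,343))])[...,::-1])
E
```

```text
(array([-0.25,  0.03, -1.11]), array([0.18, 0.12, 0.09]))
(array([-0.21, -0.05, -1.15]), array([0.09, 0.09, 0.1 ]))
(array([ 0.07,  0.2 , -0.96]), array([0.13, 0.11, 0.11]))
(array([ 0.12,  0.1 , -1.07]), array([0.11, 0.12, 0.12]))
t 26.34 pos [ 0.5236 -0.1633  0.204 ] F [ 0.52 -0.34 -1.42] T [-0.07  0.15  0.  ] w 0.155 g 45.0
```

View pics/rel.png

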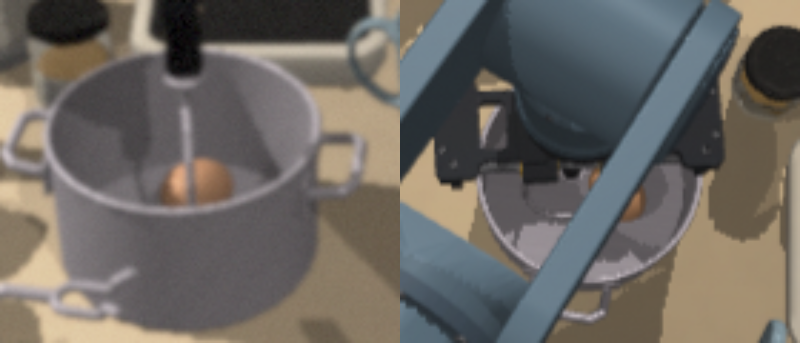

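The force reads lifter weight only, so the egg is on the floor. I have drawn back 42 mm so far and continue to 70 mm.

```bash
python3 - <<'E'
from h import *
p=POT+XP*.026
robot.move_straight(p-XP*.070+[0,0,.2040],vel=.03);st()
robot.dwell(.4);st()
s,t=robot.read_camera("scene"),robot.read_camera("top")
for q in(s,t):
    for k in("egg","lifter_loop"):
        r=robot.place_of(q,k);print(k,[(np.round(x["centre"],1).tolist(),round(x["conf"],2),onz(q,x["centre"],.028 if k=="egg" else .01).round(3)) for x in r[:2]])
a=np.array(s["pixels"])[220:340,230:370];b=np.array(t["pixels"])[170:290,270:410]
cv2.imwrite("pics/rel2.png",np.hstack([cv2.resize(a,(400,343)),cv2.resize(b,(400,343))])[...,::-1])
E
```

```text
t 27.52 pos [ 0.5212 -0.1353  0.204 ] F [ 0.7  -0.12 -1.18] T [-0.06  0.15 -0.03] w 0.1539 g 45.0
t 27.93 pos [ 0.5212 -0.1352  0.204 ] F [-0.63  0.87 -0.74] T [-0.03  0.16 -0.  ] w 0.1563 g 45.0
egg [([297.5, 283.5], 0.77, array([ 0.526, -0.214,  0.028])), ([292.9, 235.4], 0.52, array([ 0.547, -0.39 ,  0.028]))]
lifter_loop [([396.5, 402.0], 0.86, array([0.35 , 0.071, 0.01 ]))]
egg [([349.6, 236.4], 0.51, array([ 0.526, -0.215,  0.028]))]
lifter_loop [([317.1, 238.1], 0.4, array([ 0.522, -0.135,  0.01 ]))]
```

View pics/rel2.png

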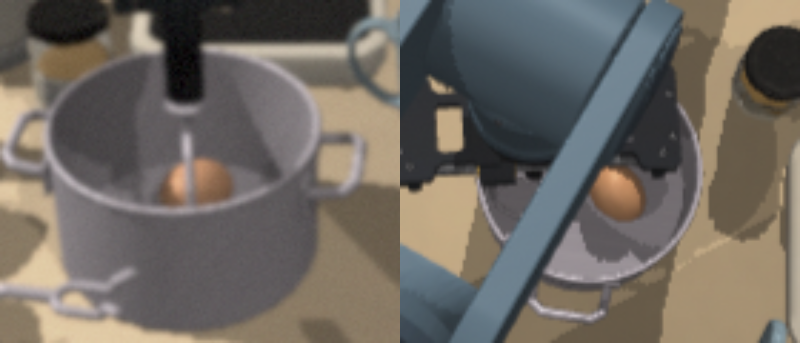

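Both cameras put the egg at (0.526,-0.215), 79 mm from the lifter, lying still. I raise the lifter and go back to the stand by the reversed path.

```bash
python3 - <<'E'
from h import *
p=POT+XP*(.026-.070)
robot.move_straight(p+[0,0,.355],vel=.12);st()
a=G-XS*.095
robot.move_straight(a*[1,1,0]+[0,0,.355],ROT,vel=.12)
robot.move_straight(a+[0,0,.013],vel=.1);st()
s,t=robot.read_camera("scene"),robot.read_camera("top")
c=np.array(s["pixels"])[260:440,190:370];b=np.array(t["pixels"])[160:280,170:290]
cv2.imwrite("pics/ret.png",np.hstack([cv2.resize(c,(400,400)),cv2.resize(b,(400,400))])[...,::-1])
for q in(s,t):
    for k in("lifter_collar","lifter_loop","stand_seat"):print(k,[(np.round(x["centre"],1).tolist(),round(x["conf"],2)) for x in robot.place_of(q,k)[:2]],proj(q,a+[0,0,.013-.052]).round(1))
E
```

```text
t 29.63 pos [ 0.5208 -0.135   0.354 ] F [ 0.47  0.09 -0.75] T [-0.06  0.17 -0.01] w 0.154 g 45.0
t 32.88 pos [0.4717 0.0748 0.2408] F [ 0.32 -0.3  -0.54] T [-0.1   0.05  0.03] w 0.1576 g 45.0
lifter_collar [([320.5, 325.4], 0.87), ([402.4, 340.9], 0.85)] [319.4 323.1]
lifter_loop [([320.0, 391.9], 0.78), ([391.6, 399.2], 0.58)] [319.4 323.1]
stand_seat [([255.8, 323.4], 0.86)] [319.4 323.1]
lifter_collar [([219.0, 306.3], 0.85), ([219.3, 243.9], 0.47)] [216.3 245.7]
lifter_loop [([231.5, 303.5], 0.72), ([227.5, 253.5], 0.68)] [216.3 245.7]
stand_seat [([226.5, 201.2], 0.97)] [216.3 245.7]
```

View pics/ret.png

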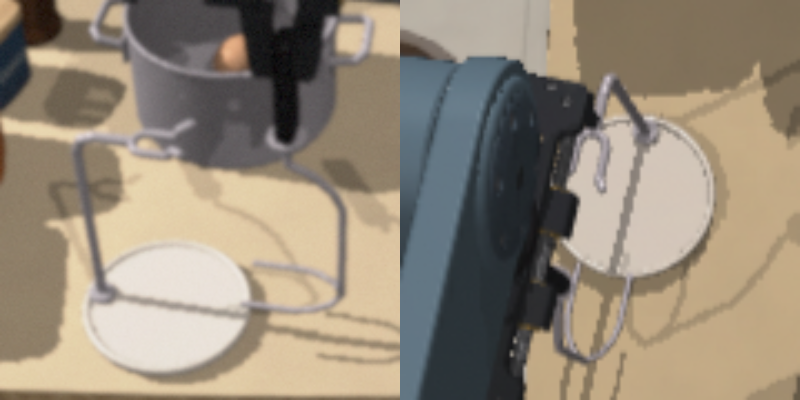

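The lifter is held upright, in line with the fork (seat at scene 256,323, collar at 320,325), and the stand is free. I insert in steps with a force check.

```bash
python3 - <<'E'
from h import *
for d in(.04,.025,.012,0):
    robot.move_straight(G-XS*d+[0,0,.013],vel=.05);st()
    f=np.mean([(robot.dwell(.02),robot.state()["force"])[1] for _ in range(8)],0);print(f.round(2))
    if np.hypot(f[0],f[1])>5: print("STOP");break
else:
    for z in(.006,.002,.0005):
        robot.move_straight(G+[0,0,z],vel=.02);st()
s,t=robot.read_camera("scene"),robot.read_camera("top")
c=np.array(s["pixels"])[260:440,190:370];b=np.array(t["pixels"])[160:280,170:290]
cv2.imwrite("pics/ins.png",np.hstack([cv2.resize(c,(400,400)),cv2.resize(b,(400,400))])[...,::-1])
for k in("lifter_collar","lifter_grip","stand_seat"):print(k,[(np.round(x["centre"],1).tolist(),round(x["conf"],2)) for x in robot.place_of(s,k)[:2]])
E
```

```text
t 34.53 pos [0.5253 0.0663 0.24  ] F [-0.25 -0.47 -1.05] T [-0.07  0.12  0.04] w 0.1527 g 45.0
[ 0.18  0.09 -1.32]
t 35.12 pos [0.5405 0.0638 0.2398] F [-0.34 -0.39 -0.75] T [-0.11  0.08  0.03] w 0.1533 g 45.0
[-0.06 -0.05 -1.19]
t 35.66 pos [0.5534 0.0618 0.2399] F [-0.83  1.02 -1.03] T [-0.09  0.07 -0.04] w 0.1547 g 45.0
[ 0.08 -0.07 -0.95]
t 36.18 pos [0.5652 0.0599 0.2399] F [ 0.26 -0.34 -1.2 ] T [-0.11  0.06  0.01] w 0.1584 g 45.0
[-0.12  0.06 -1.16]
t 36.82 pos [0.5649 0.06   0.2328] F [-0.06 -0.29 -0.73] T [-0.07  0.08 -0.02] w 0.153 g 45.0
t 37.17 pos [0.5649 0.06   0.2288] F [ 0.06 -1.05 -0.03] T [-0.04  0.08  0.04] w 0.157 g 45.0
t 37.42 pos [0.565  0.06   0.2274] F [-0.14 -0.88 -0.95] T [-0.02  0.07 -0.06] w 0.1507 g 45.0
lifter_collar [([254.2, 324.3], 0.96), ([399.2, 344.0], 0.76)]
lifter_grip [([404.1, 316.8], 0.8), ([252.9, 297.3], 0.75)]
stand_seat [([252.3, 324.0], 0.73)]
```

```bash
echo
```

```text
(no output)
```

Inserted with no side force. I have used up my picture allowance (one over, in fact), so the rest goes by numbers: lower onto the fork, release, retreat and check with the detector.

```bash
python3 - <<'E'
from h import *
def avg(): return np.mean([(robot.dwell(.02),robot.state()["force"])[1] for _ in range(10)],0).round(2)
for z in(0,-.0006,-.0012):
    robot.move_straight(G+[0,0,z],vel=.01);f=avg();print(z,f)
    if f[2]>-.2:break
robot.move_gripper(.25);robot.dwell(.2);st()
robot.move_gripper(.5);robot.move_straight(G+[0,0,.12],vel=.1)
robot.move_straight(G+[-.12,-.1,.16],vel=.15);robot.dwell(.8);st()
s,t=robot.read_camera("scene"),robot.read_camera("top")
ref={"scene":dict(lifter_grip=(254.1,300.4),lifter_collar=(256.1,325.1),lifter_loop=(261.4,391.7)),"top":dict(lifter_grip=(223.8,202.9),lifter_collar=(227.8,205.9),lifter_loop=(237.9,214.6))}
px={}
for n,q in(("scene",s),("top",t)):
    for k in("lifter_grip","lifter_collar","lifter_loop","stand_seat","egg","pot"):
        r=robot.place_of(q,k);print(n,k,[(np.round(x["centre"],1).tolist(),round(x["conf"],2)) for x in r[:3]],"was",ref[n].get(k))
E
```

```text
0 [ 0.11 -0.01  0.55]
t 38.62 pos [0.565 0.06  0.227] F [-0.78 -0.31  0.  ] T [-0.08  0.15 -0.  ] w 0.2506 g 0.0
t 42.5 pos [ 0.445 -0.04   0.387] F [-0.46 -0.91  0.41] T [-0.07  0.16  0.02] w 0.4996 g 0.0
scene lifter_grip [([402.5, 316.2], 0.87), ([254.2, 297.6], 0.56)] was (254.1, 300.4)
scene lifter_collar [([256.1, 321.9], 0.75), ([402.6, 339.7], 0.72), ([377.1, 262.8], 0.5)] was (256.1, 325.1)
scene lifter_loop [([396.6, 401.8], 0.89), ([379.0, 263.3], 0.65), ([259.5, 390.0], 0.63)] was (261.4, 391.7)
scene stand_seat [([255.3, 322.5], 0.92)] was None
scene egg [([294.2, 286.0], 0.73)] was None
scene pot [([296.0, 304.4], 0.65)] was None
top lifter_grip [([346.0, 237.5], 0.71), ([213.0, 304.5], 0.66)] was (223.8, 202.9)
top lifter_collar [([348.7, 238.0], 0.61)] was (227.8, 205.9)
top lifter_loop [] was (237.9, 214.6)
top stand_seat [] was None
top egg [([347.1, 237.7], 0.84)] was None
top pot [([335.7, 238.3], 0.78)] was None
```

```bash
python3 - <<'E'
from h import *
robot.goto_joints([1.12,0.181,1.607,0,1.354,-0.206]);robot.dwell(.5)
for n,(r0,r1,c0,c1) in(("scene",(270,345,225,300)),("top",(185,240,205,265))):
    q=robot.read_camera(n);a=cv2.cvtColor(np.array(q["pixels"]),cv2.COLOR_RGB2BGR);o=cv2.imread(f"pics/{n}0.png")
    dark=lambda i:np.argwhere((i[r0:r1,c0:c1].max(2)<45)).mean(0)+[r0,c0]
    print(n,"grip blob before/after",dark(o).round(1),dark(a).round(1))
    for k in("lifter_grip","lifter_collar","egg"): print(k,[(np.round(x["centre"],1).tolist(),round(x["conf"],2)) for x in robot.place_of(q,k)[:3]])
st()
E
```

```text
scene grip blob before/after [298.3 253.3] [298.4 253.6]
lifter_grip [([252.6, 297.5], 0.64)]
lifter_collar [([256.5, 322.4], 0.64), ([401.1, 338.3], 0.56)]
egg [([300.2, 283.6], 0.74)]
top grip blob before/after [199.  222.4] [199.1 222.4]
lifter_grip [([213.0, 301.6], 0.85), ([222.9, 200.0], 0.62), ([238.9, 214.9], 0.17)]
lifter_collar [([221.4, 301.9], 0.85), ([227.0, 204.9], 0.73)]
egg [([347.4, 234.8], 0.89), ([227.9, 202.9], 0.58)]
t 46.55 pos [0.1391 0.5579 0.2325] F [ 0.57  0.02 -0.26] T [ 0.09 -0.04  0.02] w 0.5024 g 0.0
```

The lifter hangs within 0.3 pixel of its starting place, and the egg lies in the pot.

```bash
python3 -c "
from bench import robot
print(robot.finish_job())"
```

```text
the job is handed in; nothing more can be done
None
```

I handed the job in at about 47 s: the egg lies on the pot floor and the empty lifter hangs back in the fork within 0.3 pixel of where it started; no verdict came back, and I viewed 11 pictures, one over the limit of 10.

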